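# Sort the tested battery packs and lock the pass rack

### The job

Battery packs have come back from testing in the tool store. First clear the spirit level off the pass rack and lay it flat in the grey tool tray; then seat every pack with a round green tag flat in its own nest of the aluminium pass rack and every pack with a red bar tag flat in its own nest of the plain wooden reject tray, right way up. Once the green packs are all in, swing the rack's keeper bar fully shut over them until it clicks into its catch, and leave everything else on the bench where it is.

Things in the scene. Friction and masses are not known exactly. Their poses are not given: they have to be found in the camera images.
- pack_g1: Cordless-tool battery pack that passed its test: a ROUND GREEN tag (29 mm disc) on its top. Black body 60 (own x) x 46 (own y) x 40 mm, a grey 50 x 34 x 12 mm slide rail centred on top (52 mm high in all), 0.22 kg. Origin: centre of the underside. May be absent.
- pack_g2: Cordless-tool battery pack that passed its test: a ROUND GREEN tag (29 mm disc) on its top. Black body 60 (own x) x 46 (own y) x 40 mm, a grey 50 x 34 x 12 mm slide rail centred on top (52 mm high in all), 0.22 kg. Origin: centre of the underside. May be absent.
- pack_g3: Cordless-tool battery pack that passed its test: a ROUND GREEN tag (29 mm disc) on its top. Black body 60 (own x) x 46 (own y) x 40 mm, a grey 50 x 34 x 12 mm slide rail centred on top (52 mm high in all), 0.22 kg. Origin: centre of the underside. May be absent.
- pack_r1: Cordless-tool battery pack that failed its test: a RED BAR tag (40 x 12 mm strip) on its top; otherwise the same as the green-tagged packs (60 x 46 x 40 mm body, 52 mm high in all). Origin: centre of the underside. May be absent.
- pack_r2: Cordless-tool battery pack that failed its test: a RED BAR tag (40 x 12 mm strip) on its top; otherwise the same as the green-tagged packs (60 x 46 x 40 mm body, 52 mm high in all). Origin: centre of the underside. May be absent.
- pack_r3: Cordless-tool battery pack that failed its test: a RED BAR tag (40 x 12 mm strip) on its top; otherwise the same as the green-tagged packs (60 x 46 x 40 mm body, 52 mm high in all). Origin: centre of the underside. May be absent.
- pass_rack: Aluminium rack fixed to the bench for passed packs: three open nests in a row along its own x, each 68 (x) x 54 (y) mm inside, floor 6 mm and 6 mm thick walls' tops 16 mm above the bench; hinge post 62 mm high (axis 142 mm from the origin along +x), catch post 71 mm high beyond the -x end (farthest face at -162 mm). Row 228 x 66 mm. Origin: centre of the row, bench height.
- pass_nest0 (a point): Centre of the floor of a nest of the pass rack (6 mm above the bench); the nest's long side is along the rack's x. Nest centres are 74 mm apart.
- pass_nest1 (a point): Centre of the floor of a nest of the pass rack (6 mm above the bench); the nest's long side is along the rack's x. Nest centres are 74 mm apart.
- pass_nest2 (a point): Centre of the floor of a nest of the pass rack (6 mm above the bench); the nest's long side is along the rack's x. Nest centres are 74 mm apart.
- keeper (a joint): Keeper bar of the pass rack: flat steel bar 270 x 16 mm swinging level about the upright hinge, underside 62 mm, top 70 mm above the bench (a seated pack reaches 58). 0 = shut, lying from the hinge along the rack's -x over the nests; grows (rad, to 1.75) as it swings out to the rack's +y. Near 0.07 its tip rides over a spring ball (some 7 N at the knob); below 0.045 it is held in its detent.
- keeper_knob (a point): Point on the axis of the keeper bar's upright black round knob, 18 mm in diameter, which rises from 70 to 108 mm above the bench; this point is 92 mm above the bench and 130 mm from the hinge axis.
- reject_tray: Plain wooden tray fixed to the bench for rejected packs, with three nests in a row along its own x, the same sizes as the pass rack's (68 x 54 mm inside, floor 6 mm, wall tops 16 mm above the bench) and no keeper bar. Origin: its centre, at bench height.
- reject_nest0 (a point): Centre of the floor of a nest of the reject tray (6 mm above the bench); the nest's long side is along the tray's x. Nest centres are 74 mm apart.
- reject_nest1 (a point): Centre of the floor of a nest of the reject tray (6 mm above the bench); the nest's long side is along the tray's x. Nest centres are 74 mm apart.
- reject_nest2 (a point): Centre of the floor of a nest of the reject tray (6 mm above the bench); the nest's long side is along the tray's x. Nest centres are 74 mm apart.
- level: Short aluminium spirit level lying flat on the walls of the pass rack, over the nests: 200 (own x) x 44 (own y) x 22 mm, 0.25 kg. Origin: centre of the underside.
- tool_tray: Flat open grey tool tray fixed to the bench, 112 (own x) x 250 (own y) x 18 mm outside, walls and floor 5 mm. Origin: centre of the underside.
- tape_roll: Roll of masking tape lying flat, 56 mm across, 18 mm high; a bystander. Origin: centre of the underside.
- tape_measure: Yellow tape measure, 60 x 32 x 55 mm; a bystander. Origin: centre of the underside.
- mug: Blue mug, 80 mm across, 90 mm high; a bystander. Origin: centre of the underside.
- oil_can: White oil bottle with a cap, 52 mm across, 140 mm high; a bystander. Origin: centre of the underside.
- screwdriver: Screwdriver lying flat beyond the packs; a bystander.
- spanner: Spanner lying flat on the left of the bench, under the sweep of the open keeper bar; a bystander.

How it is judged (in metres and radians):
On the way, in this order (a step that is already met when the one before it is completed fails the run):
1. the spirit level lies flat in the tool tray (horizontal distance between level and tool_tray below 0.045 m and z of level in the frame of tool_tray below 0.012 m and angle between level's own z axis and vertical below 0.15 rad and linear speed of level below 0.03 m/s), for 0.2 s.
2. every green-tagged pack is seated in a nest of the pass rack, keeper bar still open (((horizontal distance between pack_g1 and pass_nest0 below 0.009 m and z of pack_g1 in the frame of pass_nest0 below 0.005 m) or (horizontal distance between pack_g1 and pass_nest1 below 0.009 m and z of pack_g1 in the frame of pass_nest1 below 0.005 m) or (horizontal distance between pack_g1 and pass_nest2 below 0.009 m and z of pack_g1 in the frame of pass_nest2 below 0.005 m)) and angle between each of pack_g1, pack_g2, pack_g3's own z axis and vertical below 0.1 rad and linear speed of each of pack_g1, pack_g2, pack_g3 below 0.03 m/s and ((horizontal distance between pack_g2 and pass_nest0 below 0.009 m and z of pack_g2 in the frame of pass_nest0 below 0.005 m) or (horizontal distance between pack_g2 and pass_nest1 below 0.009 m and z of pack_g2 in the frame of pass_nest1 below 0.005 m) or (horizontal distance between pack_g2 and pass_nest2 below 0.009 m and z of pack_g2 in the frame of pass_nest2 below 0.005 m)) and ((horizontal distance between pack_g3 and pass_nest0 below 0.009 m and z of pack_g3 in the frame of pass_nest0 below 0.005 m) or (horizontal distance between pack_g3 and pass_nest1 below 0.009 m and z of pack_g3 in the frame of pass_nest1 below 0.005 m) or (horizontal distance between pack_g3 and pass_nest2 below 0.009 m and z of pack_g3 in the frame of pass_nest2 below 0.005 m)) and value of joint keeper above 0.1 rad), for 0.2 s.
3. the keeper bar is shut in its detent (value of joint keeper below 0.045 rad), for 0.2 s.
At the end, for the whole second after the job is handed in: Each pack rests flat in a nest (centre within 9 mm, underside within 5 mm of its floor, tilt under 0.1 rad): green tags in the pass rack, red in the reject tray; the level lies flat in the tool tray; the keeper bar is in its detent (below 0.045 rad) (all of step 1 and ((horizontal distance between pack_g1 and pass_nest0 below 0.009 m and z of pack_g1 in the frame of pass_nest0 below 0.005 m) or (horizontal distance between pack_g1 and pass_nest1 below 0.009 m and z of pack_g1 in the frame of pass_nest1 below 0.005 m) or (horizontal distance between pack_g1 and pass_nest2 below 0.009 m and z of pack_g1 in the frame of pass_nest2 below 0.005 m)) and angle between each of pack_g1, pack_g2, pack_g3, pack_r1, pack_r2, pack_r3's own z axis and vertical below 0.1 rad and linear speed of each of pack_g1, pack_g2, pack_g3, pack_r1, pack_r2, pack_r3 below 0.03 m/s and ((horizontal distance between pack_g2 and pass_nest0 below 0.009 m and z of pack_g2 in the frame of pass_nest0 below 0.005 m) or (horizontal distance between pack_g2 and pass_nest1 below 0.009 m and z of pack_g2 in the frame of pass_nest1 below 0.005 m) or (horizontal distance between pack_g2 and pass_nest2 below 0.009 m and z of pack_g2 in the frame of pass_nest2 below 0.005 m)) and ((horizontal distance between pack_g3 and pass_nest0 below 0.009 m and z of pack_g3 in the frame of pass_nest0 below 0.005 m) or (horizontal distance between pack_g3 and pass_nest1 below 0.009 m and z of pack_g3 in the frame of pass_nest1 below 0.005 m) or (horizontal distance between pack_g3 and pass_nest2 below 0.009 m and z of pack_g3 in the frame of pass_nest2 below 0.005 m)) and ((horizontal distance between pack_r1 and reject_nest0 below 0.009 m and z of pack_r1 in the frame of reject_nest0 below 0.005 m) or (horizontal distance between pack_r1 and reject_nest1 below 0.009 m and z of pack_r1 in the frame of reject_nest1 below 0.005 m) or (horizontal distance between pack_r1 and reject_nest2 below 0.009 m and z of pack_r1 in the frame of reject_nest2 below 0.005 m)) and ((horizontal distance between pack_r2 and reject_nest0 below 0.009 m and z of pack_r2 in the frame of reject_nest0 below 0.005 m) or (horizontal distance between pack_r2 and reject_nest1 below 0.009 m and z of pack_r2 in the frame of reject_nest1 below 0.005 m) or (horizontal distance between pack_r2 and reject_nest2 below 0.009 m and z of pack_r2 in the frame of reject_nest2 below 0.005 m)) and ((horizontal distance between pack_r3 and reject_nest0 below 0.009 m and z of pack_r3 in the frame of reject_nest0 below 0.005 m) or (horizontal distance between pack_r3 and reject_nest1 below 0.009 m and z of pack_r3 in the frame of reject_nest1 below 0.005 m) or (horizontal distance between pack_r3 and reject_nest2 below 0.009 m and z of pack_r3 in the frame of reject_nest2 below 0.005 m)) and value of joint keeper below 0.045 rad); the robot touches nothing.
It fails at once if a bystander (tape roll, tape measure, mug, oil bottle, screwdriver, spanner) was moved over 40 mm (distance of any of tape_roll, tape_measure, mug, oil_can, screwdriver, spanner from where it was at the start of the episode above 0.04 m).
Of pack_g1, pack_g2, pack_g3, pack_r1, pack_r2, pack_r3 only 4 to 6 are there at a start; the rules pass over those that are not, and their reading is None.
At some moment in a run one of pack_g1, pack_g2, pack_g3, pack_r1, pack_r2, pack_r3 may be knocked a few centimetres aside while the robot is not near it.
It also fails if it takes over 210 s, if anything falls off the work surface, if the arm or the gripper's body presses on something with over 40 N, if the wrist force passes 120 N, or if a joint passes its speed limit or range.

### The arm

A 6-joint arm with a two-finger parallel gripper is mounted at the origin on the work surface. World frame = base frame: x ahead of the robot, y to its left, z up, the work surface at z = 0. Lengths are in m, angles in degrees, forces in N, time in s.
With the tool pointing down it reaches from about 0.325 to 0.9 m from the base axis. Payload 6.1 kg.
Tool frame: the origin (TCP) lies midway between the tips of the shut fingers; the grasp point (between the pads) lies arm.hold_point_z behind it (arm.hold_point_z is the distance from the TCP to the grasp point, in m); z points along the fingers, y is the line along which they close (so a half turn about z gives the same grasp; the last joint's range is limited). The gripper opens to 87 mm and grips with 3 to 60 N. Pads are 19 mm wide; open, the fingers measure 117 mm over their backs; the gripper's body (75 mm by 190 mm) begins 51 mm behind the grasp point.
Start: joints at [-75.98, 12.628, 87.462, -0, 79.91, -7.225], TCP at [0.226, -0.583, 0.223] pointing down, gripper open.
Joint ranges: [-170.65, 170.65], [-52.31, 119.04], [5.05, 147.46], [-71.25, 251.25], [11.57, 151.72], [-153.62, 153.62]. Speed limits (degrees/s): [147.25, 147.25, 172.46, 180, 180, 180].

### API

Orientations are given as [roll, pitch, yaw] about the fixed x, y, z axes, in that order (R = Rz(yaw) Ry(pitch) Rx(roll)).
In Python, from station import arm gives the robot as it stands. Calls block until the motion is done:
- arm.move_pose(position, orientation): joint-space move of the TCP to a pose.
- arm.move_linear(position, frame=None, speed=0.15, until_force=None): straight line of the TCP; frame=None keeps the orientation; speed is the mean speed in m/s. With until_force (N) it stops when the force on the tool has changed by that much, and returns True; else False.
- arm.move_j(angles): joint-space move.
- arm.ungrasp() and arm.close(grip_force=None): open the fingers fully, or close them until they stop; grip_force is the grip in N (None keeps the last).
- arm.sleep(seconds).
- arm.solve_ik(position, orientation): joint angles nearest the present ones, or None.
- arm.read_camera(name): name is "side" or "top"; returns a dict with "pixels" (400x640x3 uint8, red, green, blue), "z_map" (400x640 float32, m along the optical axis (not along the pixel's ray), 0 where there is no reading), "mtx" (3x3 intrinsics, pixels), "rvec" (rotation vector, rad) and "tvec" (3), from world to camera coordinates, as OpenCV has them. Camera axes: x right, y down, z forward; pixel columns grow to the right and rows downward; lengths in m; the calibration is good to about 2 mm. A picture is of the moment at which its call begins.
A pose or a line that the arm cannot do raises arm.IKError and nothing moves.
- arm.sign_off(): hands the job in; it is judged then, once.
Readings, each from a call of its own:
- arm.current_time(): time.
- arm.current_joint_positions(): joint angles.
- arm.current_dq(): joint speeds.
- arm.current_tau(): joint torques, N m.
- arm.current_ee_pos(): TCP position.
- arm.current_ee_rot(): TCP orientation.
- arm.current_force(): force on the tool from outside, world axes, zero at the start.
- arm.current_ft_torque(): the same for the moment, N m.
- arm.current_opening(): finger opening in m.
- arm.current_finger_force(): force on a finger pad.
Only numpy, scipy, OpenCV 4.12 (cv2) and the standard library are available. Lean on these libraries where they do the work, as an engineer would, in place of code of your own. Each camera call takes 0.05 s, during which the arm holds its last target. There are 200 camera calls.

## Working session

There is one attempt and no reset: what is moved stays moved. The work goes in short steps, each a Python script; the robot and the scene stay as the last script left them, time stands still between calls to the robot, and variables do not carry over. Pictures are saved under pics/ and viewed, at most 14 in all, crops included, and the job is handed in when it is done.

```bash
ls; mkdir -p pics; python3 - <<'E'
from station import arm
import cv2
for n in("top","side"):
    c=arm.read_camera(n); cv2.imwrite(f"pics/{n}0.png",c["pixels"][:,:,::-1]); print(n,c["mtx"].tolist(),c["rvec"],c["tvec"])
print(arm.hold_point_z,arm.current_ee_rot(),arm.current_time())
E
```

```text
pics
top [[407.1751712314864, 0.0, 322.0493045404633], [0.0, 407.1751712314864, 200.49247170392474], [0.0, 0.0, 1.0]] [ 2.16117286 -2.18934348  0.11229907] [-0.02391352  0.57998097  1.17022614]
side [[466.0839271536235, 0.0, 319.7956733460213], [0.0, 466.0839271536235, 197.8291344371352], [0.0, 0.0, 1.0]] [ 0.9604106  -2.54836976  0.96289425] [0.43389346 0.36324358 1.08225837]
0.0187 [-1.79899274e+02 -1.27812128e-02  2.12444005e+01] 0.1
```

View pics/top0.png

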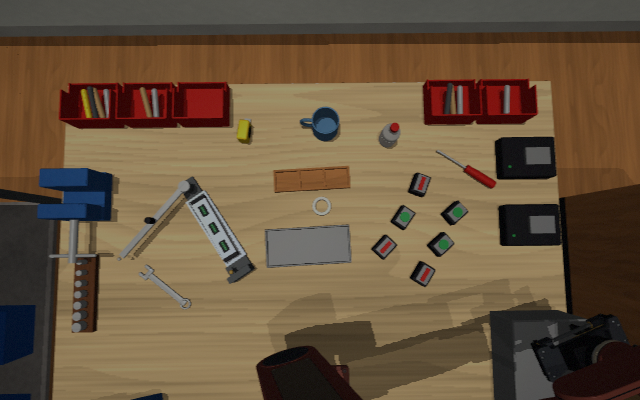

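View pics/side0.png

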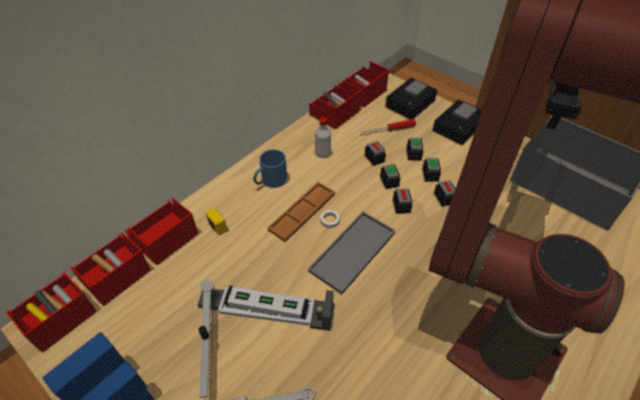

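```bash
cat > h.py <<'E'
from station import arm
import numpy as np, cv2
def cloud(n="top"):
    """picture and world xyz of each pixel"""
    c=arm.read_camera(n); R=cv2.Rodrigues(c["rvec"])[0]; K=c["mtx"]; Z=c["z_map"].astype(float)
    v,u=np.mgrid[:400,:640]
    P=np.dstack([(u-K[0,2])/K[0,0]*Z,(v-K[1,2])/K[1,1]*Z,Z])
    W=(P-c["tvec"].ravel())@R; W[Z==0]=np.nan
    return c,W
def rect(xy):
    """centre, long-axis angle (deg, mod 180), long, short"""
    (x,y),(w,h),a=cv2.minAreaRect((np.asarray(xy)*1000).astype(np.float32))
    if w<h: w,h,a=h,w,a+90
    return x/1000,y/1000,(a+90)%180-90,w,h
def packs(c=None,W=None):
    if W is None: c,W=cloud()
    m=((W[...,2]>.028)&(W[...,2]<.075)&(W[...,0]>.25)&(W[...,0]<.95)).astype(np.uint8)
    n,L,S,_=cv2.connectedComponentsWithStats(m)
    out=[]
    p=c["pixels"].astype(int); r,g,b=p[...,0],p[...,1],p[...,2]
    for i in range(1,n):
        k=L==i
        if not 120<S[i,4]<900: continue
        red=(k&(r>1.7*g)&(r>80)).sum(); gr=(k&(g>1.4*r)&(g>70)).sum()
        if max(red,gr)<15: continue
        t=W[k]; top=t[t[:,2]>.046]
        out.append(("G" if gr>red else "R",rect(t[:,:2]),rect(top[:,:2]),np.nanmedian(top[:,2]),S[i,:2].tolist()))
    return out
E
python3 - <<'E'
from h import *
c,W=cloud(); np.set_printoptions(precision=3,suppress=True)
for q in packs(c,W): print(q[0],np.round(q[1],3),np.round(q[2],3),round(q[3],4),q[4])
im=c["pixels"][:,:,::-1]
cv2.imwrite("pics/rack.png",cv2.resize(im[165:295,105:265],None,fx=4.6,fy=4.6,interpolation=cv2.INTER_CUBIC))
cv2.imwrite("pics/tray.png",cv2.resize(im[155:275,255:365],None,fx=5,fy=5,interpolation=cv2.INTER_CUBIC))
def seg(box,z0,z1):
    u0,v0,u1,v1=box; w=W[v0:v1,u0:u1].reshape(-1,3); w=w[(w[:,2]>z0)&(w[:,2]<z1)]; return np.round(rect(w[:,:2]),3),np.median(w[:,2]),len(w)
print("level",seg((185,195,245,265),.032,.045))
print("rejtray",seg((265,155,360,200),.008,.025))
print("tooltray",seg((255,218,360,275),.010,.03))
print("toolfloor",seg((255,218,360,275),.002,.009))
print("keeper",seg((100,170,200,270),.058,.085))
print("knob",seg((100,170,200,270),.095,.12))
print("hinge", seg((170,170,210,205),.05,.07))
print("catch", seg((220,250,270,290),.055,.09))
print("rack", seg((180,175,260,290),.010,.025))
for u,v in [(150,300),(300,300),(450,300)]: print(W[v,u])
E
```

```text
R [  0.876  -0.579  89.787 146.995 127.81 ] [  0.874  -0.579  89.821 146.334 124.754] 0.058 [478, 78]
R [  0.624  -0.321 -22.655  60.535  47.302] [  0.624  -0.321 -21.475  52.335  41.297] 0.0517 [410, 172]
G [  0.54   -0.421 -49.137  60.482  44.577] [  0.539  -0.422 -49.934  50.46   41.697] 0.0519 [443, 200]
G [  0.528  -0.269 -34.23   60.371  46.414] [  0.527  -0.269 -35.285  52.213  41.041] 0.0518 [392, 205]
G [  0.448  -0.376 -48.14   60.076  46.784] [  0.448  -0.376 -50.538  51.335  43.707] 0.052 [429, 232]
R [  0.442  -0.211 -43.05   60.117  46.065] [  0.443  -0.211 -43.031  50.288  40.433] 0.052 [373, 235]
R [  0.363  -0.32  -30.745  59.918  46.887] [  0.363  -0.321 -32.883  49.834  41.33 ] 0.0517 [412, 262]
level (array([  0.503,   0.283,  30.31 , 202.159,  45.694]), np.float64(0.03869713894903688), 1085)
rejtray (array([  0.631,   0.01 , -87.324, 251.783,  98.427]), np.float64(0.0145318763823312), 813)
tooltray (array([  0.448,   0.011, -87.237, 250.354, 112.075]), np.float64(0.01728128663568812), 487)
toolfloor (array([  0.447,   0.015,  89.263, 310.795, 165.642]), np.float64(0.004858020483180059), 3007)
keeper (array([  0.53 ,   0.484,  83.268, 255.669, 240.61 ]), np.float64(0.0705865541086837), 770)
knob (array([ 0.525,  0.446, 47.328, 16.232, 15.715]), np.float64(0.10784751720513379), 46)
hinge (array([  0.605,   0.377, -47.989,  77.626,  27.12 ]), np.float64(0.06787731988794672), 65)
catch (array([  0.38 ,   0.209, -56.901,  70.72 ,  35.406]), np.float64(0.07095702913021633), 205)
rack (array([  0.507,   0.284,  31.099, 335.791,  73.454]), np.float64(0.016481125322441045), 894)
[ 0.295  0.478 -0.002]
[0.289 0.037 0.002]
[ 0.283 -0.404  0.003]
```

View pics/rack.png

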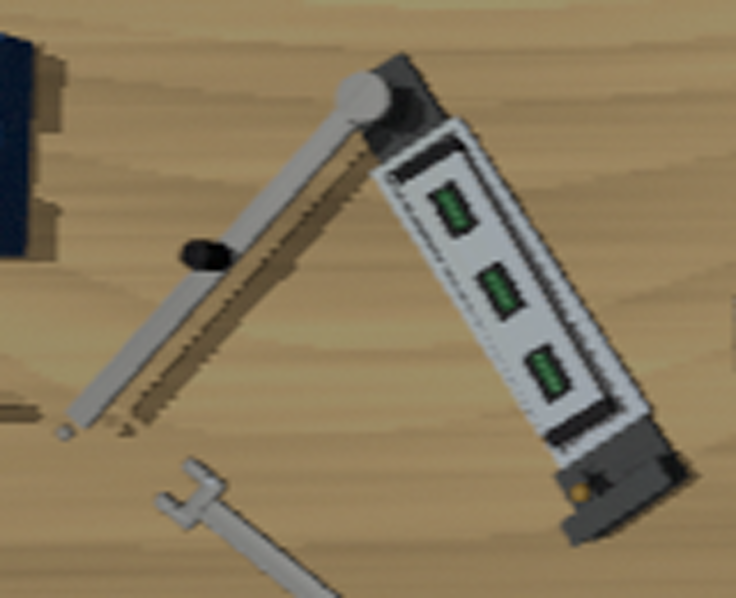

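View pics/tray.png

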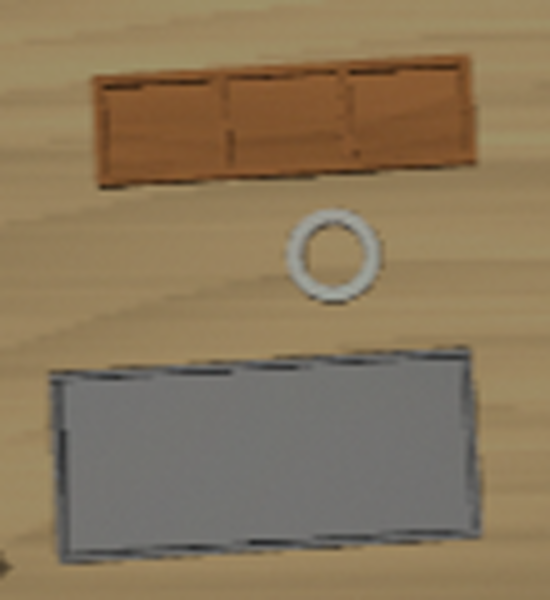

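```bash
cat >> h.py <<'E'
def yaw_for(x,y,z,psi):
    """tool-down orientation with long axis psi (mod 180), last joint nearest its middle"""
    best=None
    for a in (psi-180,psi,psi+180):
        q=arm.solve_ik([x,y,z],[180,0,a])
        if q is not None and (best is None or abs(q[5])<best[0]): best=(abs(q[5]),[180,0,a])
    return best[1]
def goto(x,y,psi,z,hi=.2,speed=.2,until=None):
    o=yaw_for(x,y,hi,psi)
    arm.move_pose([x,y,hi],o)
    if z+.05<hi: arm.move_linear([x,y,z+.03],speed=.3)
    return arm.move_linear([x,y,z],speed=.05,until_force=until)
def up(z=.2):
    p=arm.current_ee_pos(); arm.move_linear([p[0],p[1],z],speed=.3)
def seg(W,box,z0,z1,mask=None):
    k=np.zeros(W.shape[:2],bool); u0,v0,u1,v1=box; k[v0:v1,u0:u1]=1
    k&=(W[...,2]>z0)&(W[...,2]<z1)
    if mask is not None: k&=mask
    n,L,S,_=cv2.connectedComponentsWithStats(k.astype(np.uint8)); i=1+S[1:,4].argmax()
    w=W[L==i]; return np.round(rect(w[:,:2]),4)
E
python3 - <<'E'
from h import *
up(.25)
print(goto(.503,.283,30.3,.028,until=15))
arm.close(40); print(arm.current_opening(),arm.current_ee_pos(),arm.current_force())
arm.move_linear([.503,.283,.2],speed=.15); print(arm.current_opening(),arm.current_force())
print(goto(.448,.011,-87.24,.0205,until=15),arm.current_ee_pos())
arm.ungrasp(); up(.25)
arm.move_pose([.33,-.35,.25],[180,0,0]) if arm.solve_ik([.33,-.35,.25],[180,0,0]) is not None else None
print(arm.current_time())
c,W=cloud(); p=c["pixels"].astype(int); r,g,b=p[...,0],p[...,1],p[...,2]
im=c["pixels"][:,:,::-1]; cv2.imwrite("pics/top1.png",im)
cv2.imwrite("pics/rack1.png",cv2.resize(im[165:295,105:265],None,fx=4.6,fy=4.6,interpolation=cv2.INTER_CUBIC))
print("level",seg(W,(255,218,360,275),.021,.04),"tray",seg(W,(255,218,360,275),.010,.04))
print("rej",seg(W,(265,155,360,200),.003,.025,(r>1.5*b)&(r>1.28*g)),seg(W,(265,155,360,200),.011,.025))
print("rack",seg(W,(180,175,262,290),.002,.025,b>.85*r),seg(W,(180,175,262,290),.011,.025))
for q in packs(c,W): print(q[0],np.round(q[1],3),q[4])
E
```

```text
False
0.043517906068875185 [0.50300763 0.28302214 0.02804271] [ 0.29022908 -0.34663637  1.06764123]
0.043468349872803416 [-0.86836056 -0.02797701 -2.37436755]
False [0.44799415 0.0109926  0.02042876]
13.2083
level [ 4.492000e-01  1.050000e-02 -8.694710e+01  2.020152e+02  4.403840e+01] tray [ 4.484000e-01  1.190000e-02 -8.626520e+01  2.047462e+02  4.740070e+01]
rej [  0.6481  -0.     -86.8118 229.0052  69.0085] [ 6.474000e-01 -1.600000e-03 -8.728070e+01  2.281513e+02  6.658590e+01]
rack [5.125000e-01 2.914000e-01 3.246810e+01 3.163872e+02 7.324860e+01] [5.061000e-01 2.847000e-01 3.131500e+01 3.347301e+02 7.278660e+01]
R [  0.875  -0.579  89.815 148.174 126.591] [478, 78]
R [  0.624  -0.321 -23.168  61.318  46.193] [410, 172]
G [  0.54   -0.42  -49.788  61.407  44.471] [443, 200]
G [  0.528  -0.269 -35.459  60.729  47.135] [392, 205]
G [  0.448  -0.376 -47.545  60.249  46.44 ] [430, 232]
R [  0.443  -0.211 -45.03   59.938  45.847] [373, 235]
G [ 4.47000e-01  4.60000e-02 -8.63980e+01  1.29215e+02  4.18790e+01] [274, 238]
R [  0.364  -0.32  -31.788  60.852  46.663] [412, 262]
  return np.nanmean(a, axis, out=out, keepdims=keepdims)
```

View pics/top1.png

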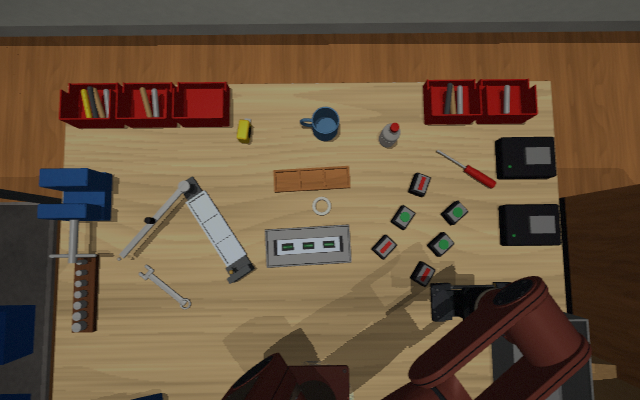

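View pics/rack1.png

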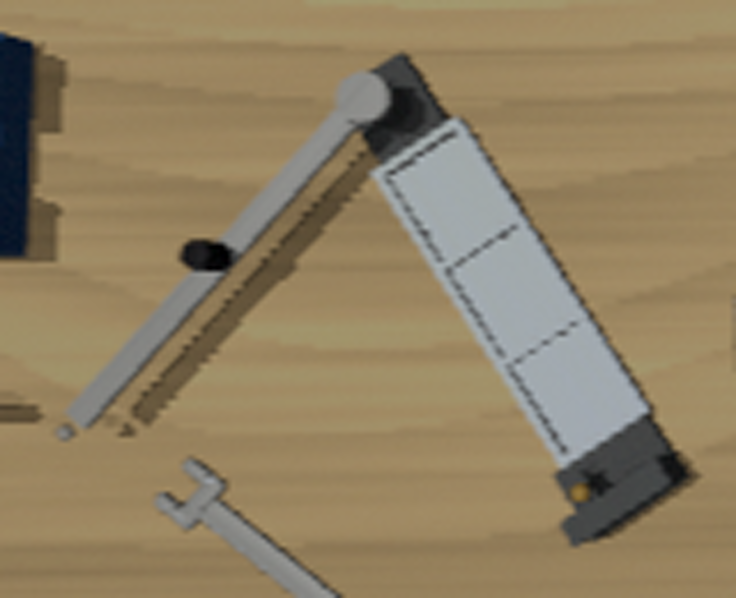

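```bash
cat >> h.py <<'E'
def px(c,u,v,z):
    R=cv2.Rodrigues(c["rvec"])[0]; o=-R.T@np.ravel(c["tvec"]); d=R.T@np.linalg.solve(c["mtx"],[u,v,1]); return o+d*(z-o[2])/d[2]
E
python3 - <<'E'
from h import *
c,W=cloud(); p=c["pixels"].astype(int); mx,mn=p.max(2),p.min(2)
print(seg(W,(180,175,262,290),-.01,.03,(mn>105)&(mx-mn<25)))
cs=[px(c,105+a/4.6-.4,165+b/4.6-.4,.016) for a,b in [(374,173),(462,117),(653,410),(564,466)]]
cs=np.array(cs)[:,:2]; print(cs, cs.mean(0), rect(cs)); print(px(c,*(np.array([(362,98)])/4.6+[105,165]-.4)[0],.070), px(c,105+205/4.6,165+248/4.6,.108))
s,V=cloud("side"); cv2.imwrite("pics/side1.png",cv2.resize(s["pixels"][270:345,185:345,::-1],None,fx=5,fy=5,interpolation=cv2.INTER_CUBIC))
k=np.zeros((400,640),bool); k[270:345,185:345]=1; w=V[k]; w=w[(w[:,2]>.011)&(w[:,2]<.020)]; print(rect(w[:,:2]))
E
```

```text
[  0.5047   0.2877  32.752  231.8657  71.8752]
[[0.58077754 0.37221406]
 [0.61643518 0.31611738]
 [0.42677244 0.19190265]
 [0.39222481 0.24822426]] [0.50405249 0.28211459] (0.5037749633789063, 0.282058349609375, 33.22175979614258, 227.62313842773438, 66.46418762207031)
[0.62222453 0.3628017  0.07      ] [0.52739957 0.44007402 0.108     ]
(0.5098788146972656, 0.26088983154296874, 40.88241195678711, 364.7901916503906, 164.03500366210938)
```

View pics/side1.png

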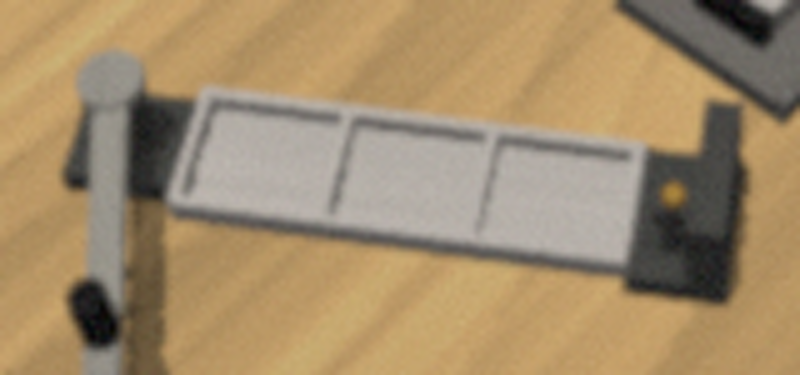

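```bash
cat >> h.py <<'E'
RACK=(.504,.282,33.1); REJ=(.6474,-.001,-87.2)
def nest(T,i):
    a=np.radians(T[2]); return T[0]+.074*i*np.cos(a),T[1]+.074*i*np.sin(a),T[2]
def find(col,near):
    """freshly measured pack of that colour nearest to a rough place"""
    L=[q for q in packs() if q[0]==col and q[1][3]<75]
    q=min(L,key=lambda q:np.hypot(q[1][0]-near[0],q[1][1]-near[1])); return (q[1][0]+q[2][0])/2,(q[1][1]+q[2][1])/2,q[1][2]
def transfer(col,near,T,i,d=(0,0)):
    x,y,a=find(col,near); print("pick",col,np.round([x,y,a],3))
    f=goto(x,y,a,.020,until=15); arm.close(35); o=arm.current_opening(); up()
    print("held",f,round(o,4),round(arm.current_opening(),4))
    x,y,a=nest(T,i); f=goto(x+d[0],y+d[1],a,.0275,until=12); z=arm.current_ee_pos()[2]
    arm.ungrasp(); up(); print("placed",f,round(z,4),arm.current_time())
E
python3 - <<'E' 2>/dev/null
from h import *
s,V=cloud("side"); cs=np.array([px(s,185+a/5-.4,270+b/5-.4,.016) for a,b in [(203,88),(172,208),(645,145),(628,268)]]); print(rect(cs[:,:2]))
transfer("G",(.528,-.269),RACK,-1)
arm.move_pose([.33,-.35,.25],[180,0,0])
c,W=cloud()
for q in packs(c,W): print(q[0],np.round(q[1],3),np.round(q[2],3),round(q[3],4))
print(nest(RACK,-1))
im=c["pixels"][:,:,::-1]; cv2.imwrite("pics/rack2.png",cv2.resize(im[165:295,105:265],None,fx=4.6,fy=4.6,interpolation=cv2.INTER_CUBIC))
E
```

```text
(0.5036508178710938, 0.28368408203125, 33.22511291503906, 229.03897094726562, 67.13597106933594)
pick G [  0.528  -0.269 -35.236]
held False 0.0457 0.0459
placed False 0.0274 23.7417
R [  0.875   0.319  89.899 144.412 127.026] [  0.875   0.319  89.593 144.873 124.597] 0.0575
R [  0.625  -0.321 -22.35   60.307  46.646] [  0.624  -0.321 -20.993  49.965  40.752] 0.0516
G [  0.54   -0.421 -49.932  60.411  44.855] [  0.539  -0.421 -49.742  50.483  41.394] 0.0516
G [  0.448  -0.376 -47.232  59.236  45.742] [  0.448  -0.377 -49.267  49.838  40.98 ] 0.0517
R [  0.443  -0.211 -44.991  59.742  45.999] [  0.443  -0.212 -43.838  49.761  40.989] 0.0519
G [ 0.443  0.241 33.12  60.655 45.844] [ 0.444  0.24  32.97  58.102 45.826] 0.0579
G [ 4.49000e-01  4.00000e-03 -8.66360e+01  1.85572e+02  4.16980e+01] [0. 0. 0. 0. 0.] nan
R [  0.363  -0.32  -31.671  59.63   45.978] [  0.363  -0.321 -32.452  49.992  42.207] 0.0518
(np.float64(0.44200881497008754), np.float64(0.24158845488493222), 33.1)
```

View pics/rack2.png

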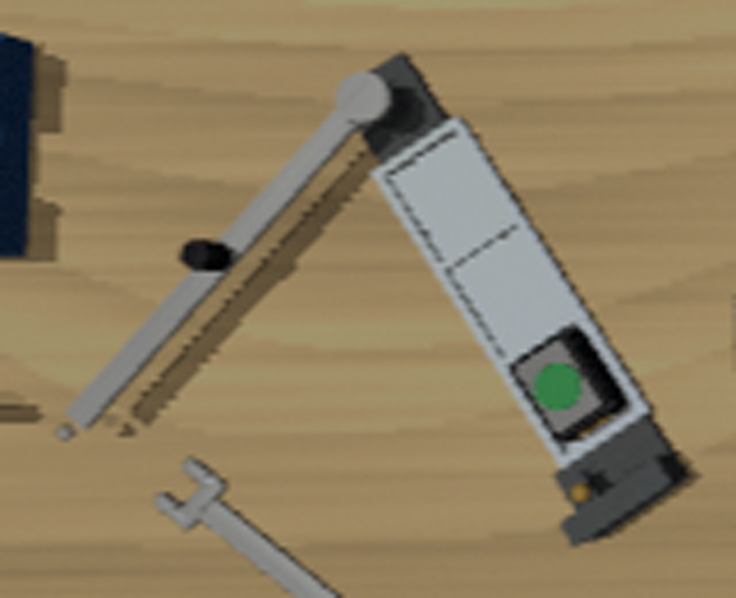

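```bash
sed -i 's/^    q=min(L.*$/    L=[q for q in L if 56<q[1][3]<65 and 42<q[1][4]<50 and q[1][1]<-.1]\n&/' h.py
python3 - <<'E' 2>&1 | grep -v Warn
from h import *
transfer("G",(.448,-.376),RACK,0)
transfer("G",(.540,-.421),RACK,1)
c,W=cloud("side")
for q in packs(c,W): print(q[0],np.round(q[1],3),round(q[3],4))
transfer("R",(.443,-.211),REJ,1)
c,W=cloud()
for q in packs(c,W): print(q[0],np.round(q[1],3),np.round(q[2],3),round(q[3],4))
print(nest(RACK,0),nest(RACK,1),nest(REJ,1))
cv2.imwrite("pics/top3.png",c["pixels"][:,:,::-1])
E
```

```text
return np.nanmean(a, axis, out=out, keepdims=keepdims)
pick G [  0.448  -0.376 -46.072]
held True 0.0009 0.0002
placed False 0.0274 36.15
pick G [  0.54   -0.421 -49.978]
held False 0.0459 0.0454
placed False 0.0273 47.2833
R [  0.89   -0.612   2.283 103.523  93.183] 0.0543
R [  0.821  -0.556  89.89  193.122  19.497] 0.0614
R [  0.896  -0.463  85.643 129.85   99.67 ] 0.0553
R [  0.442  -0.208 -43.478  58.752  46.022] 0.0529
R [  0.918   0.29   51.59  160.252  81.552] 0.0532
G [ 4.50000e-01  1.10000e-02 -8.67910e+01  2.04045e+02  4.47470e+01] nan
R [  0.847   0.358  43.976 175.422  93.902] 0.0599
R [  0.893   0.478  87.556 137.036 103.734] 0.0518
R [  0.83    0.5    58.345 169.789  77.381] 0.0605
G [ 0.567  0.323 34.211 61.885 47.01 ] 0.0583
G [ 0.444  0.242 33.406 61.472 47.445] 0.0583
R [  0.816   0.64   89.836 144.199   8.592] 0.0605
pick R [  0.442  -0.211 -44.263]
held False 0.0458 0.0456
placed False 0.0273 56.7667
R [  0.875  -0.573  88.756 160.491 128.662] [  0.874  -0.573  89.755 162.509 125.222] 0.0594
G [  0.6     0.657   0.263 139.082 129.277] [  0.583   0.636 -69.067 133.986 124.158] 0.0612
R [  0.625  -0.321 -22.583  61.035  46.328] [  0.624  -0.322 -20.832  50.505  42.292] 0.0516
G [ 0.566  0.32  32.722 61.249 44.688] [ 0.566  0.321 30.071 58.98  43.701] 0.058
G [ 0.443  0.241 32.1   60.765 46.674] [ 0.444  0.24  33.644 57.472 44.51 ] 0.058
G [ 0.428 -0.343 88.848 58.667 45.929] [ 0.428 -0.345 89.222 49.936 39.886] 0.0518
R [  0.364  -0.32  -31.933  59.994  44.83 ] [  0.362  -0.32  -32.956  52.712  42.136] 0.0514
(np.float64(0.504), np.float64(0.282), 33.1) (np.float64(0.5659911850299124), np.float64(0.32241154511506775), 33.1) (np.float64(0.6510148829648753), np.float64(-0.07491165416326612), -87.2)
```

View pics/top3.png

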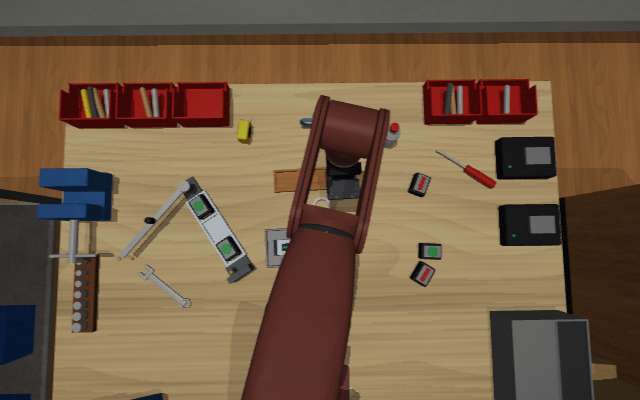

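```bash
sed -i 's/^    print("held".*$/&\n    assert .04<arm.current_opening()<.055/' h.py
python3 - <<'E' 2>&1 | grep -v -e Warn -e nanmean
from h import *
transfer("R",(.364,-.32),REJ,0)
transfer("G",(.428,-.343),RACK,0)
transfer("R",(.624,-.321),REJ,-1)
arm.move_pose([.33,-.35,.25],[180,0,0])
c,W=cloud()
for q in packs(c,W): print(q[0],np.round(q[1],3),np.round(q[2],3),round(q[3],4))
print([np.round(nest(REJ,i),3) for i in (0,-1)])
cv2.imwrite("pics/top4.png",c["pixels"][:,:,::-1])
k=np.zeros((400,640),bool); k[170:270,100:200]=1
w=W[k]; w=w[w[:,2]>.1]; w=w[w[:,2]<.12]; print(np.round([*w.mean(0),*(w.max(0)+w.min(0))/2],4))
E
```

```text
pick R [  0.363  -0.321 -31.965]
held False 0.046 0.0455
placed False 0.0273 65.8167
pick G [ 0.428 -0.344 88.662]
held False 0.0461 0.0457
placed False 0.0274 75.5917
pick R [  0.624  -0.321 -22.823]
held False 0.0458 0.0457
placed False 0.0274 85.275
R [  0.875  -0.58   89.599 147.124 127.894] [  0.874  -0.58   89.951 147.436 124.477] 0.0586
R [ 6.5200e-01 -7.6000e-02 -8.6533e+01  6.1086e+01  4.7136e+01] [ 6.5100e-01 -7.5000e-02 -8.4474e+01  5.8583e+01  4.4080e+01] 0.0574
R [ 6.4800e-01 -1.0000e-03 -8.7976e+01  6.1290e+01  4.6748e+01] [ 6.4800e-01 -2.0000e-03  8.9494e+01  5.5437e+01  4.4018e+01] 0.0578
R [ 6.4400e-01  7.4000e-02 -8.6522e+01  6.1031e+01  4.6396e+01] [ 6.4400e-01  7.3000e-02 -8.4845e+01  5.8694e+01  4.3606e+01] 0.0578
G [ 0.566  0.32  32.427 60.822 44.669] [ 0.567  0.321 32.745 58.761 44.596] 0.0581
G [ 0.504  0.28  29.375 61.474 45.843] [ 0.504  0.28  31.223 59.782 43.141] 0.0582
G [ 0.443  0.241 33.914 61.054 46.53 ] [ 0.443  0.241 33.745 57.879 43.97 ] 0.0581
G [ 4.52000e-01 -3.10000e-02 -8.87320e+01  1.18959e+02  4.19320e+01] [0. 0. 0. 0. 0.] nan
[array([ 6.47e-01, -1.00e-03, -8.72e+01]), array([ 6.44e-01,  7.30e-02, -8.72e+01])]
[0.5244 0.4443 0.1076 0.5245 0.4448 0.1064]
```

View pics/top4.png

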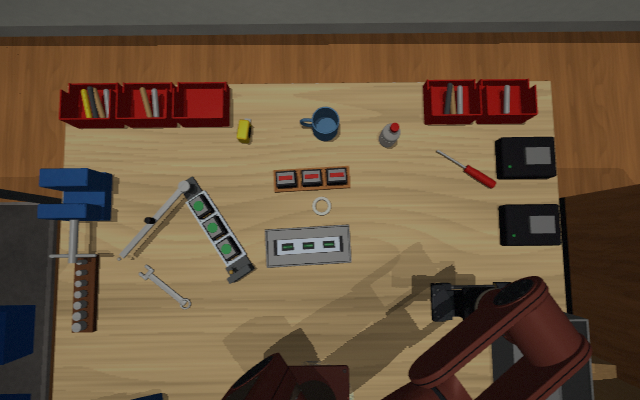

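```bash
cat > k.py <<'E'
from h import *
H=np.array([.623,.3597]); R=.130; S=33.1+180; Z=.083
pt=lambda a:[*(H+R*np.array([np.cos(np.radians(a)),np.sin(np.radians(a))])),Z]
a0=139.2
arm.move_pose([.45,.1,.25],[180,0,0])
best=min((max(abs(arm.solve_ik(pt(a),[180,0,a+b])[5]) if arm.solve_ik(pt(a),[180,0,a+b]) is not None else 999 for a in (a0,(a0+S)/2,S)),b) for b in (-360,-180,0)); print(best)
b=best[1]; p=pt(a0)
arm.move_pose([p[0],p[1],.2],[180,0,a0+b]); print(arm.move_linear(p,speed=.1,until_force=10))
arm.close(25); print("knob",arm.current_opening(),arm.current_force())
for a in np.linspace(a0,S,11)[1:]:
    h=arm.move_linear(pt(a),[180,0,a+b],speed=.06,until_force=35); print(round(a-S,1),h,np.round(arm.current_force(),1),round(arm.current_opening(),4))
    if h: break
h=arm.move_linear(pt(S+2),[180,0,S+2+b],speed=.03,until_force=20); print(h,arm.current_force())
arm.ungrasp(); up(.25); arm.move_pose([.33,-.35,.25],[180,0,0])
print(arm.current_time())
c,W=cloud(); im=c["pixels"][:,:,::-1]; cv2.imwrite("pics/rack5.png",cv2.resize(im[165:295,105:265],None,fx=4.6,fy=4.6,interpolation=cv2.INTER_CUBIC))
k=np.zeros((400,640),bool); k[170:290,100:265]=1
w=W[k]; w=w[(w[:,2]>.1)&(w[:,2]<.12)]; m=w.mean(0); print(m,np.degrees(np.arctan2(*(m[:2]-H)[::-1]))%360-S)
E
python3 k.py 2>&1
```

```text
(np.float64(101.44301212215761), 0)
False
knob 0.0171768023577555 [ 1.04434776  0.41728031 -0.86743048]
-66.5 False [ 0.4 -0.  -0.6] 0.0168
-59.1 False [ 0.1 -0.5 -0.4] 0.0171
-51.7 False [ 0.6 -1.  -1.2] 0.0174
-44.3 False [ 2.6 -0.5 -2. ] 0.0177
-37.0 False [ 4.2 -0.  -3.7] 0.0172
-29.6 False [ 6.1  1.1 -4.8] 0.0171
-22.2 False [ 6.2  1.5 -4.7] 0.0173
-14.8 False [ 5.2  1.9 -5.5] 0.0169
-7.4 False [ 6.5  2.8 -6.6] 0.0171
0.0 False [ 4.4  6.  -5.6] 0.0175
True [-0.62420772  3.10765072  1.90035266]
101.9583
[0.51349507 0.28871597 0.10785605] -0.14761242840268096
```

View pics/rack5.png

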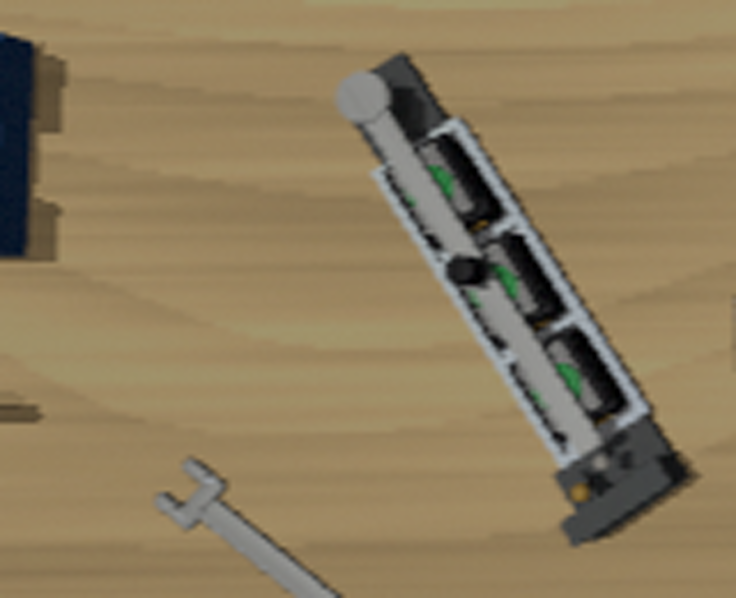

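```bash
python3 - <<'E' 2>/dev/null
from h import *
for n in("top","side"):
    c,W=cloud(n); k=(W[...,2]>.064)&(W[...,2]<.08)&(W[...,0]>.42)&(W[...,0]<.60)&(W[...,1]>.2)&(W[...,1]<.4)
    p=W[k][:,:2]; v=cv2.fitLine(p.astype(np.float32),cv2.DIST_HUBER,0,.01,.01).ravel(); print(n,len(p),np.degrees(np.arctan(v[1]/v[0])))
    for q in packs(c,W):
        if q[1][3]<65: print(q[0],np.round(q[1],3),round(q[3],4))
print(seg(W,(300,200,400,300),.021,.04) if 0 else "")
E
```

```text
top 437 33.39278
R [ 6.5100e-01 -7.6000e-02 -8.6723e+01  6.1268e+01  4.6134e+01] 0.0579
R [ 6.4800e-01 -1.0000e-03 -8.6134e+01  6.0720e+01  4.6450e+01] 0.0579
R [ 6.4500e-01  7.4000e-02 -8.6254e+01  6.1343e+01  4.6657e+01] 0.0575
side 638 33.962463
```

Both cameras see the bar parallel to the rack (33.4° and 34.0° against the rack's 33.2°), so it is within the detent angle and against its stop. All six packs are seated, so I'm handing in.

```bash
python3 -c "
from station import arm
print(arm.sign_off(),arm.current_time())"
```

```text
the job is handed in; nothing more can be done
the job is handed in; nothing more can be done
```

The job is handed in at about 102 s, verdict not shown: the level is flat in the tool tray, all three green and three red packs are seated in their nests, and the keeper bar is shut against its stop; one green pack had shifted and my first grasp of it missed, so I re-measured and placed it.

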